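# Shut the splitter guard and start its crank bolt

## Task

Push the yellow bottom-hinged guard flap of the green leather splitter up until it is fully shut and leave it shut; then turn the red-gripped crank bolt backward (counter-clockwise from above) until you notice it drop into its thread, stop there, and turn it forward (clockwise) by one turn from the place where it dropped. Finish while still holding the crank by its red grip with the gripper closed on it, keeping the bolt still, and leave the loose things around it (tin, dye bottle, screwdriver, hammer, funnel) where they are.

Things in the scene. Friction and masses are not known exactly. Their poses are not given: they have to be found in the camera images.
- splitter: Green leather splitter, fixed. Casing 170 mm deep (its x -60 to +110), 260 mm wide (y), flat top 100 mm above the bench, base plate 220 x 300 mm centred at x +25, 12 mm thick. Origin on the bench under the middle of the casing's width; its open front (-x) with the guard flap faces the robot; yaw varies. A rubber roller on its top at the rear reaches 125 mm above the bench.
- guard (a joint): Opening angle of the yellow guard flap, rad: 0 = upright, fully shut against its stop; grows as the flap swings down toward the robot (-x of the splitter), to 1.25. Starts 0.4 to 0.8 open. The hinge is stiff: the flap stays where it is left; about 5 N level against its upper edge moves it, best with the push rising as the edge rises.
- guard_hinge (a point): Point on the flap's hinge line, 14 mm above the bench, at the splitter's x -60, y -60 mm; the line runs along the splitter's y. The flap is a plain plate 8 mm thick, 228 mm wide, 82 mm high from the hinge line (top 96 mm above the bench when shut); its outer face lies 8 mm outside the hinge line.
- guard_edge (a point): Point on the upper outer edge of the guard flap, at the splitter's y = -60 mm (60 mm to the side of its middle, away from the bolt): a good place to push; it moves with the flap.
- boss_top (a point): Point on the bolt's vertical axis, 120 mm above the bench, at the top of the threaded boss (a fixed open helical steel ledge 48 mm across, on the splitter's top at its x = -20, y = +70 mm; how it is turned varies). z up.
- bolt_turn (a joint): Rotation of the crank bolt, rad, growing counter-clockwise from above (backward); no stops. Starts at -2.4 to -0.7, its brass lug resting on the thread's first ledge; turned backward it rides up slightly until, near 0.15, the lug passes the brass-coloured start of the thread and the bolt drops. Right-hand thread, 12 mm a turn. Turns with about 2 N at the grip and stays where left.
- bolt_sink (a joint): How far the bolt has sunk, m, growing downward: 0.001 to 0.005 at first, 0 just before the drop, about 0.012 after it, then 0.012 more per turn forward (0.024 after one turn). It drops only by its own weight (about 0.45 kg): a tight grip would hold it up, so push the grip round from one side or let go to let it fall. Once started it has about 2 mm of play up and down.
- grip: Red upright round grip of the crank, 14 mm across, 50 mm tall; origin in the middle of its lower end, 45 mm from the bolt's axis, 167 mm above the bench less bolt_sink. It is fixed to the crank and may slip round between the fingers as the crank goes round. Below it lies the dark crank arm, 11 mm thick, 16 mm wide, up to the bolt's hub (26 mm across, top 5 mm above the grip's lower end).
- tin: Low brass-coloured tin with a pale lid, 48 mm across, 40 mm tall, standing on the splitter's top toward the rear, away from the bolt. Origin at the middle of its underside. Leave it.
- dye: Small brown dye bottle, 44 mm across, 75 mm tall, standing on the bench beside the splitter on the bolt's side (+y). Origin at the middle of its underside. Leave it.
- screwdriver: Screwdriver 180 mm long with a red handle, lying on the bench beside the splitter on the side away from the bolt (-y). Origin at its middle. Leave it.
- mallet: Hammer 260 mm long with a wooden handle, lying on the bench on the robot's left. Origin at its middle. Leave it.
- funnel: Blue funnel standing on its wide mouth, 76 mm across, 110 mm tall, on the robot's right. Origin at the middle of its underside. Leave it.

How it is judged:
By the outcome, as a careful person would: the job done as asked, in the order asked, and still so for the second after the job is handed in, while the arm keeps its last pose, push and grip.
It also fails if it takes over 69 s, if anything falls off the work surface, if the arm or the gripper's body presses on something with over 40 N, if the wrist force passes 120 N, or if a joint passes its speed limit or range.

## Robot

A 6-joint arm with a two-finger parallel gripper is mounted at the origin on the work surface. World frame = base frame: x ahead of the robot, y to its left, z up, the work surface at z = 0. Lengths are in m, angles in rad, forces in N, time in s.
With the tool pointing down it reaches from about 0.275 to 0.825 m from the base axis. Payload 4.9 kg.
Tool frame: the origin (TCP) lies midway between the tips of the shut fingers; the grasp point (between the pads) lies 19 mm behind it (bot.grip_depth is the distance from the TCP to the grasp point, in m); z points along the fingers, y is the line along which they close (so a half turn about z gives the same grasp; the last joint's range is limited). The gripper opens to 85 mm and grips with 20 to 120 N. Pads are 22 mm wide; open, the fingers measure 114 mm over their backs; the gripper's body (76 mm by 85 mm) begins 54 mm behind the grasp point. The pads swing forward as they close: fully open they stand 13 mm farther back than shut.
Start: joints at [1.179, 0.326, -0.193, 1.052, 0, 1.437], TCP at [0.14, 0.532, 0.231] pointing down, gripper open.
Joint ranges: [-2.65, 2.65], [-0.97, 1.79], [-1.3, 1.35], [-1.93, 2.1], [-1.47, 1.37], [-3.14, 3.14]. Speed limits (rad/s): [2.57, 2.57, 3.14, 3.14, 3.14, 3.14].

## Interface

Orientations are given as a unit quaternion [w, x, y, z].
In Python, from cell import bot gives the robot as it stands. Calls block until the motion is done:
- bot.move_pose(position, orientation): joint-space move of the TCP to a pose.
- bot.move_linear(position, speed=0.15, rotation=None, until_force=None): straight line of the TCP; rotation=None keeps the orientation; speed is the mean speed in m/s. With until_force (N) it stops when the force on the tool has changed by that much, and returns True; else False.
- bot.goto_joints(angles): joint-space move.
- bot.set_gripper(opening, grasp_force=None): opening from 0.0 (shut) to 1.0 (fully open); grasp_force is the grip in N (None keeps the last); returns when the fingers have stopped.
- bot.wait(seconds).
- bot.solve_ik(position, orientation): joint angles nearest the present ones, or None.
- bot.camera(name): name is "scene" or "top" or "wrist"; returns the picture (480x640x3 uint8, red, green, blue); there is no depth.
- bot.calibration(name): a dict with "mtx" (3x3 intrinsics, pixels), "extrinsics" (4x4, takes a point from world to camera coordinates); the wrist camera has in their place "hand_eye" (4x4, takes a point from camera to tool coordinates, whose origin is the TCP and whose axes are the flange's). Camera axes: x right, y down, z forward; pixel columns grow to the right and rows downward; lengths in m; the calibration is good to about 2 mm. A picture is of the moment at which its call begins: read the wrist's pose just before it. calibration takes no time and is no camera call.
A pose or a line that the arm cannot do raises bot.PlanningError and nothing moves.
- bot.close_job(): hands the job in; it is judged then, once.
Trained networks look in the newest picture that a camera, given by its name, has taken for a name from the list of things; names that differ only in an ending like _2 or _b are one class to them, and where a whole thing is asked for, a point or a joint stands for the part that bears it (a point fixed in the world has none). Each returns a list of dicts, best first, with "confidence" (0 to 1); they miss things now and then, are a little off and sometimes report something else, mostly with a low value. They report only what shows in the picture. A call takes as long as a camera call.
- bot.search_frame(camera, thing): "bbox" ([left, top, width, height] in pixels, round what is visible of it).
Readings, each from a call of its own:
- bot.read_clock(): time.
- bot.read_joint_positions(): joint angles.
- bot.read_joint_vel(): joint speeds.
- bot.read_joint_efforts(): joint torques, N m.
- bot.read_position(): TCP position.
- bot.read_tool_rot(): TCP orientation.
- bot.read_ft_force(): force on the tool from outside, world axes, zero at the start.
- bot.read_moment(): the same for the moment, N m.
- bot.read_gripper_width(): opening from 0.0 (shut) to 1.0 (fully open).
- bot.read_finger_force(): force on a finger pad.
Only numpy, scipy, OpenCV 4.12 (cv2) and the standard library are available. Lean on these libraries where they do the work, as an engineer would, in place of code of your own. Each camera call takes 0.05 s, during which the arm holds its last target. There are 200 camera calls.

## Working session

There is one attempt and no reset: what is moved stays moved. The work goes in short steps, each a Python script; the robot and the scene stay as the last script left them, time stands still between calls to the robot, and variables do not carry over. Pictures are saved under pics/ and viewed, at most 10 in all, crops included, and the job is handed in when it is done.

```bash
ls; mkdir -p pics; python3 - <<'E'
from cell import bot
import cv2,numpy as np
np.set_printoptions(precision=4,suppress=True)
ims=[]
for c in ("scene","top"):
    im=bot.camera(c);cv2.imwrite(f"pics/{c}0.png",im[:,:,::-1]);k=bot.calibration(c);print(c,k["mtx"].tolist());print(np.array(k["extrinsics"]))
    for t in ("splitter","guard","grip","tin","dye","screwdriver","mallet","funnel","bolt_turn"):
        print(t,[(np.round(d["bbox"],1).tolist(),round(d["confidence"],2)) for d in bot.search_frame(c,t)[:2]])
print(bot.calibration("wrist"),bot.read_clock(),bot.read_tool_rot())
E
```

```text
pics
scene [[435.414493806794, 0.0, 318.3765723016643], [0.0, 435.414493806794, 239.63292665345222], [0.0, 0.0, 1.0]]
[[-0.4878  0.8727 -0.0198  0.293 ]
 [ 0.4545  0.2346 -0.8593 -0.1438]
 [-0.7453 -0.4282 -0.5111  1.6908]
 [ 0.      0.      0.      1.    ]]
splitter [([278.5, 240.1, 132.8, 100.0], 0.97)]
guard [([324.4, 242.4, 76.4, 18.2], 0.72)]
grip [([355.5, 219.1, 7.7, 21.0], 0.63), ([407.3, 304.3, 14.4, 29.7], 0.54)]
tin [([302.6, 250.2, 22.2, 23.6], 0.72), ([278.2, 257.7, 20.6, 21.7], 0.52)]
dye [([406.3, 303.4, 17.2, 28.8], 0.7), ([306.0, 251.2, 16.8, 20.7], 0.55)]
screwdriver [([264.4, 258.6, 35.9, 31.3], 0.59)]
mallet [([418.3, 273.0, 98.7, 53.5], 0.76), ([278.0, 240.5, 130.8, 99.0], 0.45)]
funnel [([206.8, 202.7, 20.4, 34.5], 0.63)]
bolt_turn [([359.0, 223.6, 27.1, 39.6], 0.67)]
top [[452.982602341467, 0.0, 314.1444276559649], [0.0, 452.982602341467, 239.56256964678334], [0.0, 0.0, 1.0]]
[[-0.0178 -0.9998 -0.0004 -0.004 ]
 [-0.9909  0.0177 -0.1335  0.601 ]
 [ 0.1334 -0.002  -0.9911  0.991 ]
 [ 0.      0.      0.      1.    ]]
splitter [([203.1, 182.4, 134.7, 112.2], 0.87)]
[... 154 characters left out ...]
, 0.78), ([353.0, 222.8, 11.1, 49.3], 0.19)]
dye [([171.3, 210.6, 21.5, 23.0], 0.94), ([218.5, 233.8, 40.6, 36.6], 0.62)]
screwdriver [([356.1, 207.8, 10.1, 63.1], 0.67)]
mallet [([87.3, 271.1, 119.9, 38.3], 0.96), ([217.2, 265.4, 106.0, 28.8], 0.7)]
funnel [([494.6, 263.9, 42.4, 34.8], 0.92)]
bolt_turn [([221.9, 238.4, 35.5, 17.8], 0.57)]
{'mtx': array([[429.1572,   0.    , 315.7655],
       [  0.    , 429.1572, 239.6141],
       [  0.    ,   0.    ,   1.    ]]), 'hand_eye': array([[-0.0005, -0.9637, -0.267 ,  0.0678],
       [ 1.    , -0.0003, -0.0007,  0.0001],
       [ 0.0006, -0.267 ,  0.9637, -0.1431],
       [ 0.    ,  0.    ,  0.    ,  1.    ]])} 1.0 [-0.      0.1285  0.9917 -0.    ]
```

View pics/scene0.png

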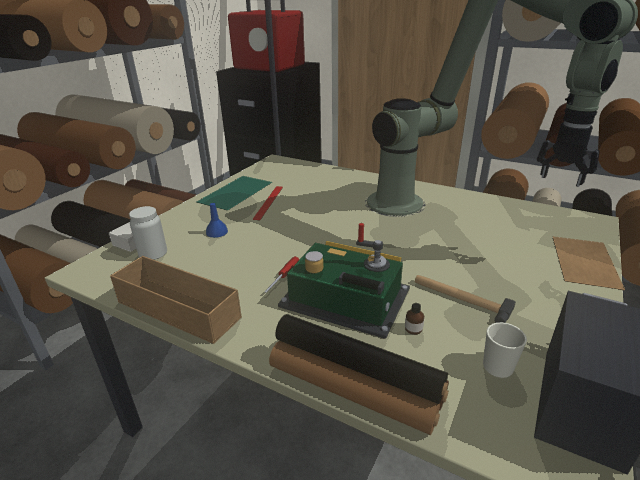

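View pics/top0.png

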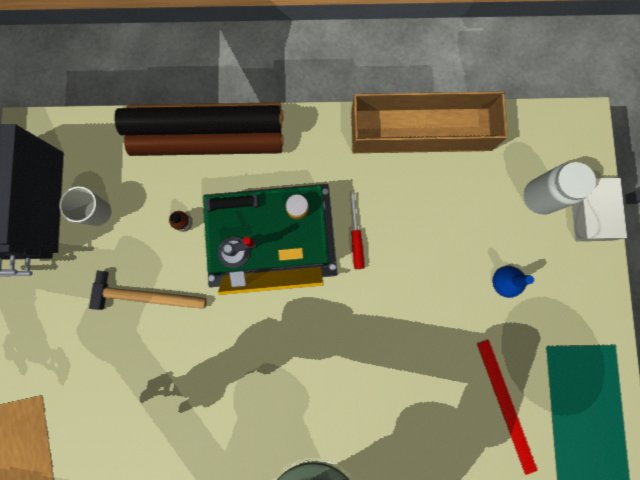

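Scene and top views agree. The splitter sits ahead of the robot at about (265,240) in top. The bolt hub is at (234,251), the red grip at about (248,241), the yellow flap at (270,282), and the loose things stand clear. Next I'll measure with the wrist camera from two places.

```bash
cat > h.py <<'E'
from cell import bot
import cv2,numpy as np
from scipy.spatial.transform import Rotation as R
np.set_printoptions(precision=4,suppress=True)
def quat(yaw):  # tool down; tool x = -(cos,sin)(yaw)
    m=np.array([[-np.cos(yaw),-np.sin(yaw),0],[-np.sin(yaw),np.cos(yaw),0],[0,0,-1]]).T
    m=np.column_stack([[-np.cos(yaw),-np.sin(yaw),0],[-np.sin(yaw),np.cos(yaw),0],[0,0,-1]])
    q=R.from_matrix(m).as_quat();return [q[3],q[0],q[1],q[2]]
def cam(name):
    k=bot.calibration(name)
    if name!="wrist": return np.array(k["mtx"]),np.array(k["extrinsics"])
    q=np.array(bot.read_tool_rot());T=np.eye(4);T[:3,:3]=R.from_quat(q[[1,2,3,0]]).as_matrix();T[:3,3]=bot.read_position()
    return np.array(k["mtx"]),np.linalg.inv(T@np.array(k["hand_eye"]))
def ray(K,E,uv):
    d=np.linalg.inv(K)@np.array([uv[0],uv[1],1.]);Rt=E[:3,:3].T
    return -Rt@E[:3,3],Rt@d/np.linalg.norm(d)
def plane(K,E,uv,z):
    o,d=ray(K,E,uv);return o+d*(z-o[2])/d[2]
def tri(obs):
    A=np.zeros((3,3));b=np.zeros(3);L=[]
    for K,E,uv in obs:
        o,d=ray(K,E,uv);P=np.eye(3)-np.outer(d,d);A+=P;b+=P@o;L.append((P,o))
    x=np.linalg.solve(A,b);return x,[np.linalg.norm(P@(x-o)) for P,o in L]
def proj(K,E,p):
    c=E[:3,:3]@np.asarray(p)+E[:3,3];u=K@c;return u[:2]/u[2]
E
python3 - <<'E'
from h import *
import pickle
K,E=cam("top")
print("hub",plane(K,E,(234,251),.165),"tin",plane(K,E,(298,207),.13),"flap",plane(K,E,(222,291),.08),plane(K,E,(322,285),.08))
c=plane(K,E,(265,235),.1);print("c",c)
views=[]
for i,dy in enumerate((.07,-.06)):
    bot.move_pose([c[0]-.09,c[1]+dy,.33],quat(0))
    k=cam("wrist");im=bot.camera("wrist");cv2.imwrite(f"pics/w{i}.png",im[:,:,::-1]);views.append(k)
    for t in ("splitter","guard","grip","tin","bolt_turn","boss_top","dye"):
        print(i,t,[(np.round(d["bbox"],1).tolist(),round(d["confidence"],2)) for d in bot.search_frame("wrist",t)[:2]])
pickle.dump(views,open("views.pkl","wb"));print(bot.read_clock(),bot.read_joint_positions())
a,b=[cv2.imread(f"pics/w{i}.png") for i in (0,1)]
E
```

```text
hub [0.5639 0.1456 0.165 ] tin [0.6582 0.0181 0.13  ] flap [0.4871 0.1859 0.08  ] [ 0.4962 -0.0298  0.08  ]
c [0.6045 0.0907 0.1   ]
0 splitter [([89.7, 156.9, 297.9, 234.7], 0.74)]
0 guard [([106.5, 158.0, 246.1, 55.0], 0.58)]
0 grip [([231.7, 289.2, 29.0, 46.8], 0.86)]
0 tin [([183.7, 341.8, 9.1, 35.4], 0.56), ([389.8, 120.2, 249.4, 91.6], 0.16)]
0 bolt_turn [([233.7, 253.6, 95.1, 81.8], 0.96)]
0 boss_top [([232.0, 225.8, 114.6, 108.7], 0.78)]
0 dye [([415.1, 284.8, 39.9, 52.1], 0.76)]
1 splitter [([228.1, 155.8, 293.7, 238.9], 0.72)]
1 guard [([249.0, 157.2, 250.3, 57.3], 0.94), ([512.1, 117.9, 127.9, 46.5], 0.72)]
1 grip [([413.3, 288.0, 32.7, 47.1], 0.92)]
1 tin [([280.1, 328.2, 51.2, 65.2], 0.68), ([526.1, 281.9, 62.2, 55.2], 0.37)]
1 bolt_turn [([407.6, 255.0, 92.8, 79.3], 0.73)]
1 boss_top [([408.3, 223.5, 92.5, 110.7], 0.74), ([511.9, 122.7, 125.3, 40.3], 0.5)]
1 dye [([523.6, 284.5, 62.0, 49.1], 0.81), ([511.7, 124.6, 126.5, 40.1], 0.19)]
4.325 [-0.0823  0.2147 -0.0913  1.2648  0.     -0.0836]
```

View pics/w0.png

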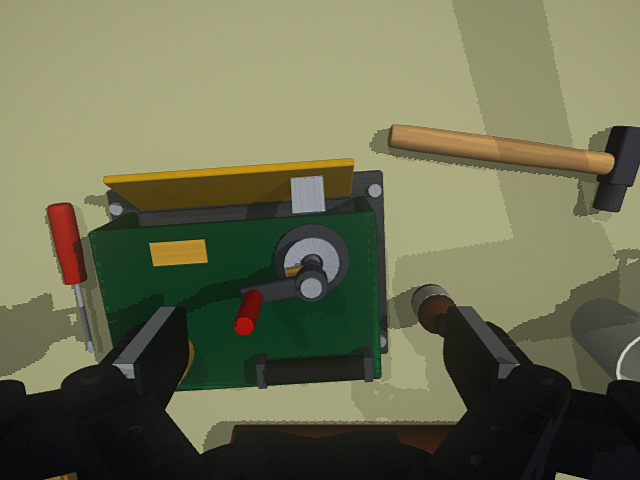

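View pics/w1.png

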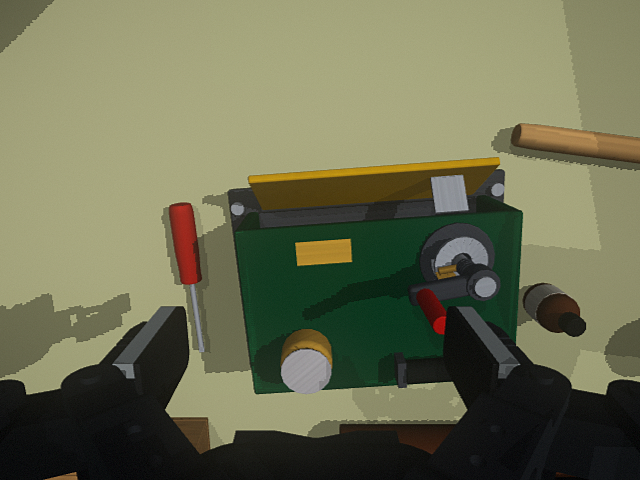

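The wrist views show the grip top at (244,325) and (440,326), the hub top at (311,288) and (484,286), the flap's outer-edge corners at (104,177)/(353,159) and (249,177)/(498,158), and the casing's front top corners at (90,232) and (236,232)/(522,210). I'll triangulate these and fit the model.

```bash
python3 - <<'E'
from h import *
import pickle
from scipy.optimize import least_squares
V=pickle.load(open("views.pkl","rb"))
# refine red grip top/hub centroids is by eye; triangulate
O={"griptop":((244,325),(440,326)),"hub":((311,288),(484,286)),"flapR":((104,177),(249,177)),"flapL":((353,159),(498,158)),"cornR":((90,232),(236,232)),"cornL":((374,208),(522,210)),"cornB":(None,(255,393))}
for n,(a,b) in O.items():
    if a: x,e=tri([(*V[0],a),(*V[1],b)]);print(n,x,np.array(e)*1e3)
def model(p):
    x,y,w,t,f,s=p[:6];c,sn=np.cos(w),np.sin(w)
    W=lambda q:np.array([x+c*q[0]-sn*q[1],y+sn*q[0]+c*q[1],q[2]])
    fe=lambda yy:W((-.06-(.008*np.cos(t)+.082*np.sin(t)),yy,.014+.082*np.cos(t)-.008*np.sin(t)))
    b=(-.02,.07)
    return {"griptop":W((b[0]+.045*np.cos(f),b[1]+.045*np.sin(f),.217-s)),"hub":W((*b,.172-s)),"flapR":fe(-.114),"flapL":fe(.114),
     "cornR":W((-.06,-.13,.1)),"cornL":W((-.06,.13,.1)),"cornB":W((.11,-.13,.1)),"edge":fe(-.06)}
def res(p):
    m=model(p);r=[]
    for n,ab in O.items():
        for i in (0,1):
            if ab[i]: r+=list(proj(*V[i],m[n])-ab[i])
    return r
s=least_squares(res,[.58,.08,.03,.6,-.8,.003],loss="soft_l1",x_scale=[.01,.01,.02,.05,.05,.002])
print("fit",s.x);r=np.array(res(s.x)).reshape(-1,2);print(r.round(1).tolist())
m=model(s.x);[print(k,v) for k,v in m.items()]
np.save("fit.npy",s.x)
K,E=cam("top");print({k:proj(K,E,v).round(0).tolist() for k,v in m.items()})
E
```

```text
griptop [0.579  0.1134 0.2109] [0.672 0.672]
hub [0.5684 0.1579 0.1684] [0.3425 0.3425]
flapR [ 0.4956 -0.0303  0.0834] [0.1641 0.1641]
flapL [0.4796 0.1951 0.0792] [0.0293 0.0293]
cornR [ 0.543  -0.0417  0.0989] [0.1574 0.1574]
cornL [0.5221 0.213  0.0991] [1.386 1.386]
fit [ 0.593   0.0895  0.074   0.4929 -1.4287  0.0034]
[[-0.1, 0.9], [2.0, -1.2], [-0.1, -1.0], [0.1, -0.0], [-1.4, 0.4], [-1.8, -0.0], [0.6, -0.3], [1.8, -0.4], [-3.9, 0.2], [-3.4, -0.1], [1.9, 3.4], [2.2, 0.3], [-0.8, 2.5]]
griptop [0.5775 0.1138 0.2136]
hub [0.5679 0.1578 0.1686]
flapR [ 0.4959 -0.0321  0.0825]
flapL [0.479  0.1953 0.0825]
cornR [ 0.5428 -0.0446  0.1   ]
cornL [0.5236 0.2147 0.1   ]
cornB [ 0.7123 -0.032   0.1   ]
edge [0.4919 0.0218 0.0825]
{'griptop': [246.0, 241.0], 'hub': [228.0, 249.0], 'flapR': [323.0, 285.0], 'flapL': [217.0, 295.0], 'cornR': [329.0, 263.0], 'cornL': [207.0, 274.0], 'cornB': [321.0, 185.0], 'edge': [298.0, 287.0]}
```

The fit agrees to about 2 px and matches the heights given in the text: yaw 0.074, guard 0.49 rad open, sink about 3 mm. Now I'll push the flap shut.

```bash
cat >> h.py <<'E'
X0,Y0,W0=np.load("fit.npy")[:3]
def loc(x,y,z):
    c,s=np.cos(W0),np.sin(W0);return [X0+c*x-s*y,Y0+s*x+c*y,z]
AX=np.array(loc(-.02,.07,0))[:2]
E
python3 - <<'E'
from h import *
E_=lambda t:(-.06-(.008*np.cos(t)+.082*np.sin(t)),.014+.082*np.cos(t)-.008*np.sin(t))
bot.set_gripper(0.0,40)
q=quat(W0);x,z=E_(.49)
bot.move_pose(loc(x-.05,-.06,.22),q)
bot.move_linear(loc(x-.05,-.06,z-.03),speed=.12)
hit=bot.move_linear(loc(x-.0,-.06,z-.03),speed=.04,until_force=3)
p=np.array(bot.read_position());off=(p-np.array(loc(x,-.06,z-.03)));off=off[0]*np.cos(W0)+off[1]*np.sin(W0)
print("hit",hit,p,off,bot.read_ft_force())
for t in (.37,.25,.12,0):
    x,z=E_(t);h=bot.move_linear(loc(x+off,-.06,z-.03),speed=.04,until_force=30);print(t,h,bot.read_position(),bot.read_ft_force())
    if h:break
h=bot.move_linear(loc(x+off+.012,-.06,z-.03),speed=.02,until_force=18)
print(h,bot.read_position(),bot.read_ft_force(),bot.read_clock())
p=np.array(bot.read_position())
bot.move_linear((p+np.array(loc(-.06,0,0))-np.array(loc(0,0,0))).tolist(),speed=.1)
bot.move_linear((np.array(bot.read_position())*[1,1,0]+[0,0,.3]).tolist(),speed=.2)
k=cam("wrist");cv2.imwrite("pics/w2.png",bot.camera("wrist")[:,:,::-1])
for t in (0,.1): 
    x,z=E_(t);print([proj(*k,loc(x,yy,z)).round(0) for yy in (-.114,.114)])
print(bot.read_clock())
E
```

```text
hit True [0.4797 0.0209 0.0521] -0.012402701256265197 [0.0476 0.2281 0.0284]
0.37 False [0.4883 0.0217 0.0576] [-2.5207  0.2537  0.9313]
0.25 False [0.4984 0.0223 0.0619] [-1.4846  1.7669  1.1555]
0.12 False [0.5087 0.0228 0.0647] [-0.1091  1.2965 -0.2779]
0 False [0.5183 0.0236 0.0661] [-0.8498  0.3885 -0.5703]
True [0.5178 0.0238 0.0651] [-0.1476 -0.4306 -0.4504] 10.1417
[array([253., 292.]), array([518., 291.])]
[array([253., 282.]), array([518., 282.])]
12.2583
```

View pics/w2.png

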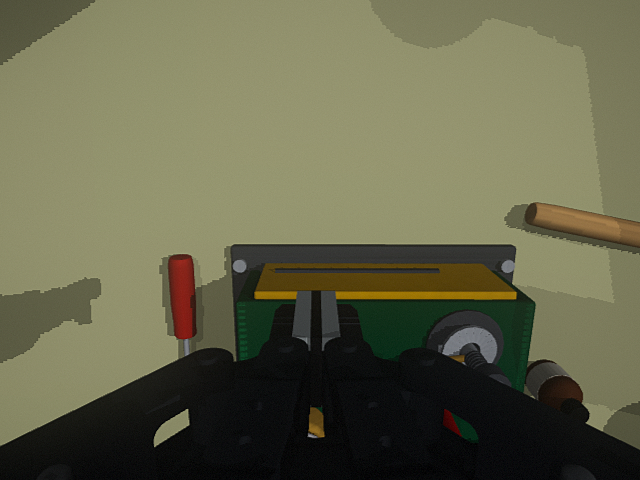

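The flap's edge lies at row ~291 in the picture, where the model puts 0 rad, so it is shut. Next I cage the crank grip loosely so the bolt can fall.

```bash
cat >> h.py <<'E'
def red(im):
    hsv=cv2.cvtColor(im,cv2.COLOR_RGB2HSV);m=(((hsv[...,0]<6)|(hsv[...,0]>174))&(hsv[...,1]>170)&(hsv[...,2]>60)).astype(np.uint8)
    n,l,s,c=cv2.connectedComponentsWithStats(m)
    i=[j for j in range(1,n) if s[j,4]>60];return [(s[j].tolist(),c[j].round(1).tolist()) for j in sorted(i,key=lambda j:-s[j,4])[:3]]
def on(phi,z,r=.045): return [AX[0]+r*np.cos(phi),AX[1]+r*np.sin(phi),z]
E
python3 - <<'E'
from h import *
f=-1.355
bot.set_gripper(.42,20)
bot.move_pose(on(f,.29),quat(f))
k=cam("wrist");im=bot.camera("wrist");print("pred grip top/bottom",proj(*k,on(f,.2136)),proj(*k,on(f,.1636)),red(im),[d["bbox"] for d in bot.search_frame("wrist","grip")[:1]])
print(bot.read_joint_positions())
h=bot.move_linear(on(f,.179),speed=.08,until_force=6);print(h,bot.read_position(),bot.read_ft_force())
if not h: bot.set_gripper(.27)
im=bot.camera("wrist");cv2.imwrite("pics/w3.png",im[:,:,::-1]);print(red(im),bot.read_gripper_width(),bot.read_finger_force(),bot.read_ft_force(),bot.read_clock())
E
```

```text
pred grip top/bottom [316.6141 251.7506] [316.4902 228.9849] [([255, 376, 59, 30, 1194], [283.5, 391.9]), ([303, 220, 26, 45, 916], [315.1, 242.7])] [[302.9, 220.3, 27.8, 43.9]]
[ 0.0689  0.3697  0.0213  1.2223 -0.0001  1.4239]
False [0.5779 0.1139 0.1796] [ 1.1784 -0.7161  0.2739]
[([290, 284, 48, 106, 4072], [313.9, 339.4])] 0.27038560622983204 0.0 [ 0.8785  0.5701 -0.1327] 16.0917
```

View pics/w3.png

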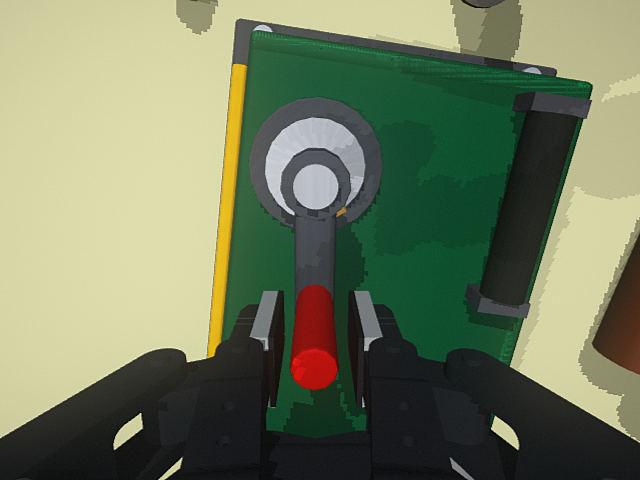

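The grip is centred between the pads with its top at (314,370), the hub top at (315,187), and everything is clear. Now I turn backward in small steps, watching for the drop.

```bash
cat > back.py <<'E'
from h import *
import sys
f0=float(sys.argv[1]);f1=float(sys.argv[2]);f=f0;mx=0;L=[]
while f<f1:
    f+=.06
    bot.move_linear(on(f,.179),speed=.06,rotation=quat(f))
    s=red(bot.camera("wrist"))[0][0];b=s[1]+s[3];mx=max(mx,b)
    F=bot.read_ft_force();L.append((round(f,3),s[0],s[2],b,np.round(F,1).tolist()))
    if b<mx-9: print("DROP");break
    if np.linalg.norm(F)>25: print("FORCE");break
for l in L:print(*l)
print(bot.read_clock(),bot.read_position())
E
python3 back.py -1.355 1.0
```

```text
DROP
-1.295 280 49 391 [-0.6, -0.0, -0.4]
-1.235 275 49 390 [0.4, -0.3, 1.7]
-1.175 275 48 390 [-2.0, -0.7, 1.6]
-1.115 275 49 390 [-1.6, -1.0, 0.6]
-1.055 275 49 391 [-1.4, -0.9, 1.4]
-0.995 275 49 391 [-0.6, -0.6, 1.2]
-0.935 275 49 391 [-1.2, -0.8, 1.7]
-0.875 275 49 391 [-0.1, -0.6, 1.4]
-0.815 275 49 391 [-0.4, 0.0, -0.0]
-0.755 275 49 392 [-0.0, -0.4, 0.5]
-0.695 275 49 392 [0.7, -0.7, 1.1]
-0.635 275 49 392 [-0.0, -1.5, 0.4]
-0.575 275 49 392 [0.4, -0.6, 0.8]
-0.515 276 50 392 [-0.9, 0.1, -0.2]
-0.455 292 48 387 [-0.2, 0.8, 0.1]
-0.395 288 45 371 [0.2, 0.3, 0.2]
20.8917 [0.6094 0.1404 0.179 ]
```

```bash
python3 - <<'E'
from h import *
k=cam("wrist");im=bot.camera("wrist");cv2.imwrite("pics/w4.png",im[:,:,::-1]);print(red(im)[0])
def box(phi,s):
    c=np.array(on(phi,0));P=[proj(*k,[c[0]+.007*np.cos(a),c[1]+.007*np.sin(a),.217-s]) for a in np.linspace(0,6.28,40)];P=np.array(P);return P.min(0).round(0),P.max(0).round(0)
for s in (0,.003,.006,.009,.012,.014): print(s,box(-.395,s),box(-.45,s))
E
```

```text
([289, 275, 44, 96, 3401], [311.1, 324.6])
0 (array([291., 351.]), array([341., 395.])) (array([282., 351.]), array([332., 395.]))
0.003 (array([291., 346.]), array([340., 389.])) (array([283., 345.]), array([332., 389.]))
0.006 (array([292., 340.]), array([340., 383.])) (array([283., 340.]), array([331., 383.]))
0.009 (array([292., 335.]), array([339., 377.])) (array([284., 335.]), array([331., 377.]))
0.012 (array([293., 330.]), array([339., 371.])) (array([285., 330.]), array([331., 371.]))
0.014 (array([293., 327.]), array([338., 368.])) (array([285., 327.]), array([330., 368.]))
```

View pics/w4.png

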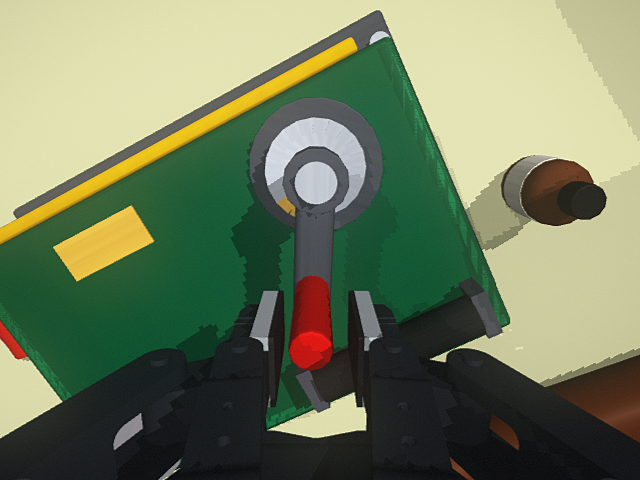

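The drop is confirmed: the grip top's lower rim went from row 392 to 371, which matches a sink of about 12 mm. The crank now sits at about −0.43 rad world and began dropping near −0.58. I'll regrip with the wrist wound back and check the whole path by IK before turning.

```bash
cat >> h.py <<'E'
yawf=lambda f:-.15+.82*(f+3.6)
zf=lambda f:.165-.012*(-.43-f)/(2*np.pi)
END=-.5-2*np.pi
E
python3 - <<'E'
from h import *
bot.set_gripper(.42)
bot.move_linear(on(-.395,.26),speed=.2)
f=-.43
bot.move_pose(on(f,.26),quat(yawf(f)))
print(bot.read_joint_positions(),[bot.solve_ik(on(g,zf(g)),quat(yawf(g))) for g in (-3.6,END)])
k=cam("wrist");im=bot.camera("wrist");print("pred top",proj(*k,on(f,.205)),"bottom",proj(*k,on(f,.155)),red(im))
h=bot.move_linear(on(f,zf(f)),speed=.1,until_force=6);print(h)
print(red(bot.camera("wrist"))[:1])
if not h:
    bot.set_gripper(0,25);print(bot.read_gripper_width(),bot.read_finger_force(),bot.read_ft_force())
print(red(bot.camera("wrist"))[:1],bot.read_position(),bot.read_clock())
E
```

```text
[ 0.1064  0.4525  0.0704  1.189  -0.     -2.3428] [array([ 0.1923,  0.3965, -0.2844,  0.89  ,  0.    ,  0.3423]), array([ 0.1021,  0.5166, -0.1054,  0.9488,  0.    ,  2.8623])]
pred top [315.5362 264.3384] bottom [315.5208 237.4216] [([538, 0, 80, 83, 3179], [580.8, 38.9]), ([303, 228, 27, 50, 1116], [315.9, 253.3])]
False
[([294, 289, 48, 109, 4287], [317.3, 345.7])]
0.15737755078931656 25.110319554805756 [-0.1157 -0.7979  3.1761]
[([292, 289, 49, 109, 4326], [315.8, 345.9])] [0.6092 0.1389 0.1657] 25.7667
```

```bash
python3 - <<'E'
from h import *
n=32
for i,f in enumerate(np.linspace(-.43,END,n+1)[1:]):
    bot.move_linear(on(f,zf(f)),speed=.045,rotation=quat(yawf(f)))
    F=np.array(bot.read_ft_force())
    if i%4==3: print(round(f,2),F.round(1),round(bot.read_gripper_width(),3),red(bot.camera("wrist"))[0][0][:4],bot.read_clock())
    if np.linalg.norm(F)>45: print("FORCE",f,F);break
print(bot.read_position(),on(END,zf(END)))
im=bot.camera("wrist");cv2.imwrite("pics/w5.png",im[:,:,::-1])
E
```

```text
-1.22 [ 4.  -0.9  5.8] 0.156 [289, 290, 50, 110] 27.2167
-2.02 [ 1.8 -4.7  8.9] 0.154 [289, 292, 49, 110] 28.6667
-2.81 [-0.8 -4.7 12. ] 0.154 [289, 292, 49, 110] 30.1167
-3.61 [-4.6 -2.3 13.2] 0.157 [289, 292, 47, 110] 31.5667
-4.4 [-5.9  0.4 11.6] 0.156 [289, 290, 49, 111] 33.0167
-5.19 [-2.3  3.8  9.1] 0.153 [288, 288, 50, 110] 34.4667
-5.99 [0.4 4.9 7.4] 0.154 [288, 285, 50, 109] 35.9167
-6.78 [0.8 3.  5.6] 0.153 [289, 283, 50, 109] 37.3667
[0.6069 0.1373 0.153 ] [np.float64(0.6073841009750995), np.float64(0.1362151518856494), 0.1528663098478028]
```

View pics/w5.png

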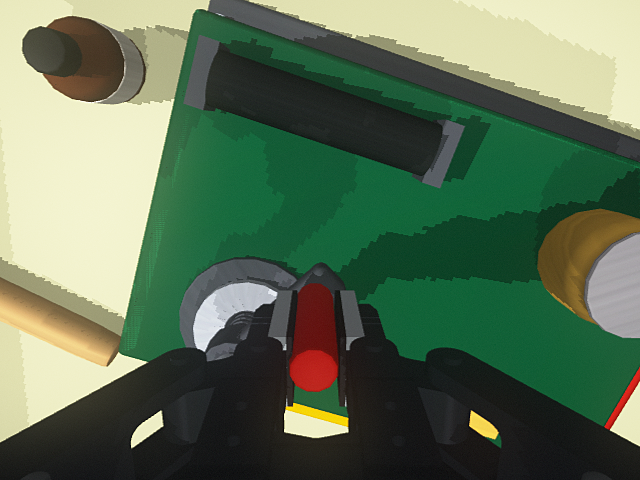

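The grip is still held by closed pads at (314,335) and has sunk a further 12 mm along with the tool. The forces are small and the tin and dye bottle haven't moved. I'll let it settle and hand in.

```bash
python3 - <<'E'
from h import *
bot.wait(.5);print(bot.read_joint_vel(),bot.read_ft_force(),bot.read_finger_force(),bot.read_position())
d=np.array(bot.read_position())[:2]-AX;print(np.arctan2(d[1],d[0]),np.hypot(*d))
print(bot.close_job())
E
```

```text
[ 0.0007 -0.0016 -0.0003 -0.0008 -0.0005  0.0019] [1.4521 3.9074 5.9692] 25.57418167591095 [0.6069 0.1373 0.153 ]
-0.48384629163679915 0.04406898199325866
the job is handed in; nothing more can be done
None
```

I pushed the flap shut, turned the crank back until it dropped (about 12 mm) and then one turn forward (about 12 mm further), and handed the job in at about 38 s with the red grip still held. The drop was seen to within about 0.15 rad, so the one turn is good to about 0.1 rad.

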